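Wind the tin's sample turner

TASK

Two identical clockwork sample turners stand on the bench. Wind the one that carries the lidded metal tin: turn its brass key clockwise (seen from above) in two or three part turns of roughly equal size, letting go of the key between them, until its red pointer stands in the green sector of the dial; then let go of it. Leave the other turner's key alone and both loads undisturbed on their turntables.

Things in the scene. Friction and masses are not known exactly. Their poses are not given: they have to be found in the camera images.
- tin_turner: Clockwork sample turner to wind: blue case 200 x 92 mm, 42 mm high, fixed to the bench. Origin: centre of its underside. Its x axis runs along the case from the key end (nearer the robot) to the turntable end. The key's upright axis is at x = -52 mm, y = 0 of this frame. The white dial round the key, 82 mm across, has a green sector.
- tin_turner_key (a joint): Winding angle of its brass key (rad), growing clockwise from above; starts at 0 to 0.3. Green sector 1.95 to 2.45, stop at 2.75. Wing and red pointer lie in one line; seen from above the pointer stands at (1.1 - value) counterclockwise from the case's x axis. Turning takes about 0.13 N m, rising to 0.18 in the green (spring and friction); the key stays where it is let go.
- tin_turner_key_grip (a point): Point on the key's axis, 85 mm above the bench, at which to grip the wing from above. The wing is an upright brass plate 46 mm long and 10 mm thick, from 65 to 101 mm above the bench, on a thin stem. The x axis lies along the wing, towards the pointer's side, and turns with the key; z is up.
- lidded_tin: Lidded round aluminium tin, 62 mm across, 38 mm high, standing loose on tin_turner's turntable. Origin: centre of its underside.
- tin_turner_plate (a point): Centre of the top of tin_turner's turntable (78 mm across), 50 mm above the bench, 102 mm behind the key's axis.
- crucible_turner: The other turner, of the same make, size and frame; to be left alone.
- crucible_turner_key (a joint): Winding angle of the other turner's key (rad), starting at 0 to 0.3; it must stay as it is.
- crucible: White crucible, 45 mm across the rim, 37 mm high, standing loose on crucible_turner's turntable. Origin: centre of its underside.
- crucible_turner_plate (a point): Centre of the top of crucible_turner's turntable, 50 mm above the bench.

How it is judged:
On the way:
1. After a first part turn (key between 0.45 and 1.9 rad) the fingers have let go of the key (value of joint tin_turner_key between 0.45 and 1.9 rad and contact force between the fingers and tin_turner below 0.1 N), for 0.2 s.
At the end, for the whole second after the job is handed in: The key of the turner under the lidded tin stands between 1.95 and 2.45 rad (pointer in the green sector) and is released; the other key is still below 0.4 rad; the tin and the crucible stand upright within 20 mm of the centres of their turntables (value of joint tin_turner_key between 1.95 and 2.45 rad and value of joint crucible_turner_key below 0.4 rad and distance between lidded_tin and tin_turner_plate below 0.02 m and angle between each of lidded_tin, crucible's own z axis and vertical below 0.1 rad and distance between crucible and crucible_turner_plate below 0.02 m); the robot touches nothing.
It fails at once if the other turner's key is turned (value of joint crucible_turner_key above 0.4 rad).
It fails at once if the lidded tin or the crucible is displaced by more than 20 mm (distance of any of lidded_tin, crucible from where it was at the start of the episode above 0.02 m).
It also fails if it takes over 40 s, if anything falls off the work surface, if the arm or the gripper's body presses on something with over 40 N, if the wrist force passes 120 N, or if a joint passes its speed limit or range.

ROBOT

A 6-joint arm with a two-finger parallel gripper is mounted at the origin on a cart in front of the work surface, level with it; the furniture and walls round the work are solid. World frame = base frame: x ahead of the robot, y to its left, z up, the work surface at z = 0. Lengths are in m, angles in rad, forces in N, time in s.
With the tool pointing down it reaches from about 0.375 to 0.825 m from the base axis. Payload 5.5 kg.
Tool frame: the origin (TCP) lies at the very end of the fingers, on their centre line; the grasp point (between the pads) lies 19 mm behind it; z points along the fingers, y is the line along which they close (so a half turn about z gives the same grasp; the last joint's range is limited). The gripper opens to 85 mm and grips with 20 to 120 N. Pads are 22 mm wide; open, the fingers measure 114 mm over their backs; the gripper's body (76 mm by 85 mm) begins 54 mm behind the grasp point. The pads swing forward as they close: fully open they stand 13 mm farther back than shut.
Start: joints at [-1.199, 0.314, -0.047, 1.21, 0, 1.571], TCP at [0.218, -0.559, 0.231] pointing down, gripper open.
Joint ranges: [-2.67, 2.67], [-0.69, 1.73], [-1.03, 1.25], [-2.08, 2.16], [-1.42, 1.45], [-3.14, 3.14]. Speed limits (rad/s): [2.39, 2.39, 3.01, 3.14, 3.14, 3.14].

INTERFACE

Orientations are given as a rotation vector (axis times angle).
In Python, from plant import r gives the robot as it stands. The module is installed in compiled form; this text tells all that it offers.
- The arm moves only by the shell command python3 -m jog 'ROWS' [FORCE]. ROWS is JSON, a list of rows, each a list of 7 numbers: the finger opening in mm, from 0 to 85.4, then the shift along the world's x, y, z in units of 25 mm (1.0 is 25 mm), then the turn, a rotation vector about the world's x, y, z in units of 6 degrees (1.0 is 6 degrees). A call has 1 to 5 rows; each row is the pose to reach, as a shift and turn from the pose commanded when the call began; what a row does not reach only later rows make up. A row lasts 1/8 s, in which the tool goes at most 62.5 mm and 10.7 degrees, less where a joint would pass 70% of its speed; a pose out of reach is approached as far as the arm can. A call with a gripper value outside its range is refused whole. The fingers move at their own pace and stop on an object; FORCE is the grip in N (left out, the last holds). Time passes only in rows, so rows that repeat a pose let the fingers close. It gives the time, the measured TCP pose, the force, the opening and the grip force at its end, in the units of the state.
- r.state(): the state, without advancing time (a new reading comes with each control period).
- r.read_camera(name): name is "side" or "top" or "wrist"; returns a dict with "image" (420x560x3 uint8, blue, green, red), "intrinsics" (3x3 intrinsics, pixels), "k1" (the pictures are not rectified: a ray, as slopes to the right and down, at radius r is drawn at 1 + k1 r^2 times it, then the intrinsics apply), "rvec" (rotation vector, rad) and "tvec" (3), from world to camera coordinates, as OpenCV has them; the wrist camera has in their place "T_tool_cam" (4x4, takes a point from camera to tool coordinates, whose origin is the TCP and whose axes are the flange's). Camera axes: x right, y down, z forward; pixel columns grow to the right and rows downward; lengths in m; the calibration is good to about 2 mm. A picture is of the moment at which its call begins: read the wrist's pose just before it. There is no depth.
- r.finish_job(): hands the job in; it is judged then, once.
The state is a dict: "time_s": time; "joint_positions": joint angles; "qvel": joint speeds; "joint_torque": joint torques, N m; "tcp_pos": TCP position; "orientation": TCP orientation; "contact_force": force on the tool from outside, world axes, zero at the start; "wrist_torque": the same for the moment, N m; "grip_width": finger opening in m; "grasp_force": force on a finger pad.
Only numpy, scipy, OpenCV 4.12 (cv2) and the standard library are available. Lean on these libraries where they do the work, as an engineer would, in place of code of your own. Each camera call takes 0.05 s, during which the arm holds its last target. There are 200 camera calls.

## Working session

There is one attempt and no reset: what is moved stays moved. The work goes in short steps, Python scripts to look and compute and a shell command to move; the robot and the scene stay as the last step left them, time stands still between calls to the robot, and variables do not carry over. Pictures are saved under pics/ and viewed, at most 10 in all, crops included, and the job is handed in when it is done.

```bash
mkdir -p pics; python3 - <<'E'
from plant import r
import cv2,numpy as np
a=[r.read_camera(n) for n in("top","side")]
for n,c in zip(("top","side"),a):
    cv2.imwrite(f"pics/{n}0.png",c["image"]); np.save(n,c,allow_pickle=True)
    R=cv2.Rodrigues(c["rvec"])[0]; print(n,-R.T@c["tvec"],R[2],c["k1"],c["intrinsics"][0])
s=r.state();print(s["time_s"],s["tcp_pos"],s["orientation"])
E
```

```text
top [ 0.42912471 -0.00675921  1.2138735 ] [ 0.09955726 -0.00750474 -0.99500353] 0.036110734061570386 [382.38433022   0.         281.17179939]
side [0.54273573 0.77353092 0.61963565] [-0.02128309 -0.82426511 -0.5658039 ] -0.08979111816598825 [416.16978618   0.         279.67102409]
0.1 [ 0.21780321 -0.55854462  0.23053088] [-3.08602094e+00 -5.80373497e-01  3.74321577e-04]
```

View pics/top0.png

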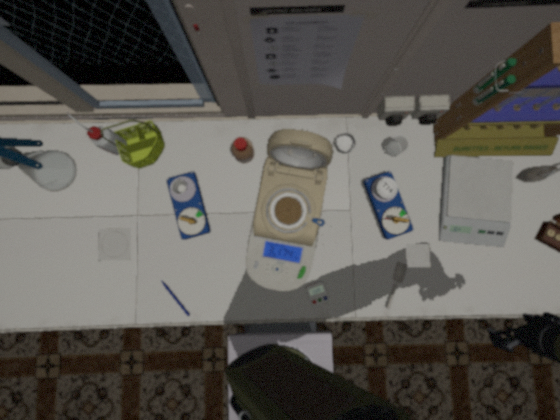

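View pics/side0.png

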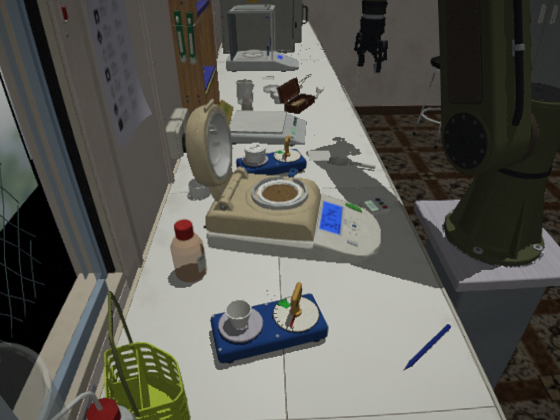

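The top view shows the crucible turner at about (187,205) and the other turner at (388,205), with a white-topped load at (385,187) and its key near (397,220). The side view confirms that the open crucible is on the near (+y) turner. The tin is therefore on the far one, at -y.

```bash
cat > h.py <<'E'
import cv2,numpy as np
def ray(c,px,z,T=None):
    """pixel(s) -> world points on plane z; T: world-from-camera for the wrist"""
    K=c["intrinsics"];p=(np.atleast_2d(px)-[K[0,2],K[1,2]])/[K[0,0],K[1,1]]
    u=p.copy()
    for _ in range(20): u=p/(1+c["k1"]*(u**2).sum(1,keepdims=True))
    d=np.c_[u,np.ones(len(u))]
    if T is None:
        R=cv2.Rodrigues(c["rvec"])[0].T; o=-R@np.ravel(c["tvec"])
    else: R=T[:3,:3];o=T[:3,3]
    d=d@R.T
    return o+d*((z-o[2])/d[:,2:])
E
python3 - <<'E'
from h import *
c=np.load("top.npy",allow_pickle=True).item();im=c["image"]
h=cv2.cvtColor(im,cv2.COLOR_BGR2HSV)
m=cv2.inRange(h,(105,120,40),(125,255,255))
roi=np.zeros_like(m);roi[165:245,355:420]=1;m*=roi
pts=cv2.findNonZero(m);q=ray(c,pts[:,0,:].astype(float),.042)
rc=cv2.minAreaRect((q[:,:2]*1000).astype(np.float32));print(rc)
b=im[160:250,350:425];cv2.imwrite("pics/c1.png",cv2.resize(b,None,fx=6.5,fy=6.5,interpolation=2))
E
```

```text
((537.93798828125, -342.02197265625), (191.0509490966797, 87.6819839477539), 17.773290634155273)
```

View pics/c1.png

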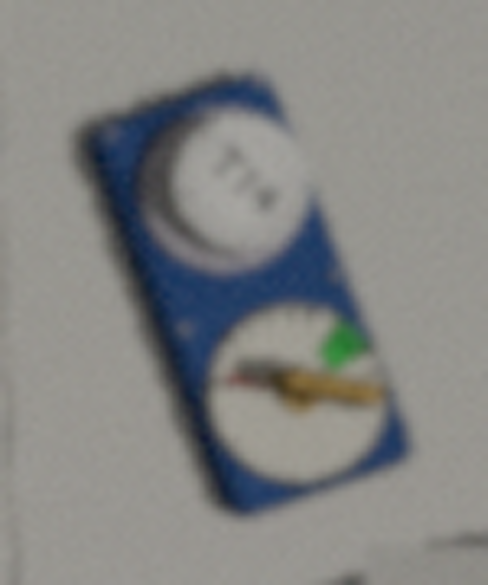

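Blue-case fit is 191x88 mm, close to the 200x92 mm given, so the case is at (0.538,-0.342) with yaw 17.8° and the key at about (0.488,-0.358). The pointer is to the left, as expected for v≈0.1. Next I'll move above the key while turning the wrist counterclockwise, so j6 has room for the whole winding.

```bash
python3 -m jog '[[85,2.0,1.6,0.2,0,0,1.7],[85,4,3.2,0.4,0,0,3.4],[85,6,4.8,0.6,0,0,5.1],[85,8,6.4,0.6,0,0,6.8],[85,10,7.5,0.6,0,0,8.5]]'; python3 -c "
from plant import r
s=r.state();print(s['time_s'],s['tcp_pos'],s['orientation'],s['joint_positions'])"
```

```text
time_s: 0.72
tcp_pos: [0.468, -0.3704, 0.2463]
orientation: [-2.531, -1.861, 0.0]
contact_force: [1.3, -1.4, 0.0]
grip_width: 0.0849
grasp_force: 0.0
0.725 [ 0.46800768 -0.37041235  0.24631807] [-2.53114183e+00 -1.86055239e+00  3.61670077e-04] [-6.69422316e-01  3.02688991e-01 -2.76896341e-02  1.24067353e+00
 -1.68638757e-04  1.20442309e+00]
```

```bash
python3 - <<'E'
from plant import r
import cv2,numpy as np
s=r.state();c=r.read_camera("wrist")
cv2.imwrite("pics/w1.png",c["image"]);np.save("w1",dict(c=c,s=s),allow_pickle=True);print(c["T_tool_cam"].round(3))
E
```

```text
[[ 0.    -0.957 -0.292  0.074]
 [ 1.     0.     0.    -0.001]
 [-0.    -0.292  0.957 -0.143]
 [ 0.     0.     0.     1.   ]]
```

View pics/w1.png

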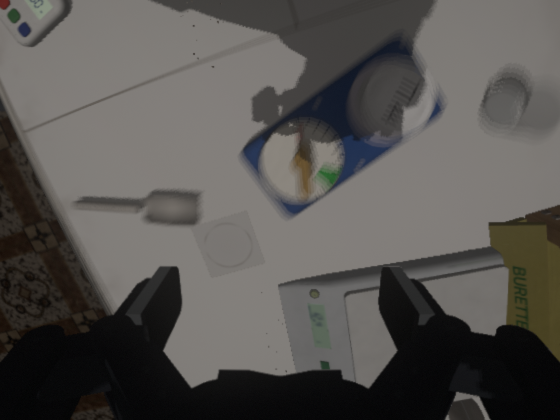

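The wrist view shows the dial at about (302,160), the brass wing at (303,162) running roughly up-down, and the tin at (390,100). The green sector is at (328,178).

```bash
cat > meas.py <<'E'
from h import *
def meas(d,dark=0):
    c,s=d["c"],d["s"];im=c["image"]
    T=np.eye(4);T[:3,:3]=cv2.Rodrigues(np.array(s["orientation"]))[0];T[:3,3]=s["tcp_pos"];T=T@c["T_tool_cam"]
    h=cv2.cvtColor(im,cv2.COLOR_BGR2HSV)
    def comp(lo,hi,z,lim):
        m=cv2.inRange(h,lo,hi);p=cv2.findNonZero(m)[:,0,:].astype(float)
        q=ray(c,p,z,T);k=np.hypot(q[:,0]-.52,q[:,1]+.35)<lim
        return q[k],p[k]
    q,_=comp((105,130,30),(125,255,255),.042,.15)
    (x,y),wh,a=cv2.minAreaRect((q[:,:2]*1000).astype(np.float32))
    print("case",x,y,wh,a)
    q,p=comp((10,110,40),(24,255,255),.101,.06)
    e=np.linalg.svd(q[:,:2]-q[:,:2].mean(0))[2][0]
    print("wing n",len(q),"mean",q.mean(0),"len",np.ptp((q[:,:2]@e)),"dir",np.degrees(np.arctan2(e[1],e[0])),"px",p.min(0),p.max(0))
    q,p=comp((50,130,50),(75,255,255),.043,.1);print("green",q.mean(0),p.mean(0))
    q,p=comp((0,140,50),(6,255,255),.045,.1);print("red",len(q),q.mean(0) if len(q) else 0)
if __name__=="__main__":
    import sys;meas(np.load(sys.argv[1],allow_pickle=True).item())
E
python3 meas.py w1.npy; python3 -c "
import cv2;i=cv2.imread('pics/w1.png')[100:225,230:360];cv2.imwrite('pics/w1c.png',cv2.resize(i,None,fx=4,fy=4))"
```

```text
case 540.4370727539062 -343.4066467285156 (179.81483459472656, 83.23428344726562) 20.45732879638672
wing n 279 mean [ 0.49256122 -0.35568564  0.101     ] len 0.03555003765465542 dir -94.85848216539391 px [295. 150.] [308. 191.]
green [ 0.51673604 -0.38371593  0.043     ] [329.54411765 176.11764706]
red 0 0
```

View pics/w1c.png

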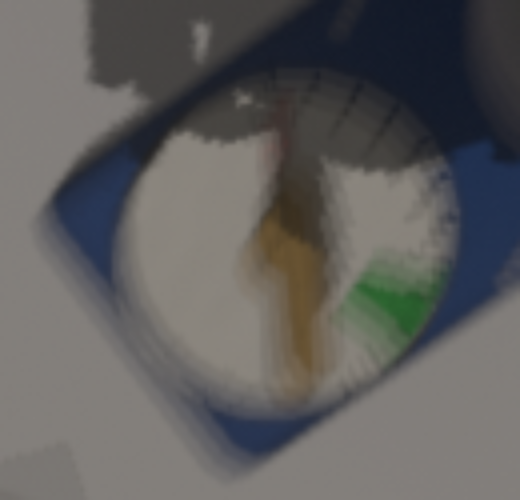

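```bash
python3 -m jog '[[85,0.4,0.2,0,0,0,1.7],[85,0.8,0.5,0,0,0,3.4],[85,0.8,0.5,0,0,0,5.1],[85,0.8,0.5,0,0,0,6.8],[85,0.8,0.5,0,0,0,8.5]]' >/dev/null; python3 -m jog '[[85,0,0,0,0,0,1.7],[85,0,0,0,0,0,3.4],[85,0,0,0,0,0,5.1],[85,0,0,0,0,0,6.8],[85,0,0,0,0,0,8.5]]' >/dev/null;python3 -m jog '[[85,0,0,0,0,0,1.7],[85,0,0,0,0,0,3.4],[85,0,0,0,0,0,5.1],[85,0,0,0,0,0,6.8],[85,0,0,0,0,0,8.5]]' >/dev/null;python3 -m jog '[[85,0,0,0,0,0,1.7],[85,0,0,0,0,0,3.4],[85,0,0,0,0,0,4.5],[85,0,0,0,0,0,4.5],[85,0,0,0,0,0,4.5]]'; python3 - <<'E'
from plant import r
import cv2,numpy as np
from meas import meas
s=r.state();c=r.read_camera("wrist");print(s["joint_positions"])
cv2.imwrite("pics/w2.png",c["image"]);np.save("w2",dict(c=c,s=s),allow_pickle=True)
R=cv2.Rodrigues(np.array(s["orientation"]))[0];print("y yaw",np.degrees(np.arctan2(R[1,1],R[0,1])))
meas(dict(c=c,s=s))
E
```

```text
time_s: 3.28
tcp_pos: [0.4868, -0.3596, 0.2461]
orientation: [1.85, -2.539, -0.001]
contact_force: [-0.2, 0.2, -0.8]
grip_width: 0.0852
grasp_force: 0.0
[-6.36260132e-01  3.18880777e-01 -6.24160995e-03  1.24612366e+00
  3.75167408e-06 -1.89597133e+00]
y yaw 162.17613690794084
case 537.28125 -349.5830078125 (188.27127075195312, 85.19351196289062) 17.796449661254883
wing n 583 mean [ 0.48704727 -0.36720287  0.101     ] len 0.04676998021994583 dir 75.49501609352698 px [268. 158.] [284. 211.]
green [ 0.51027502 -0.38550136  0.043     ] [248.90871369 160.97095436]
red 0 0
```

View pics/w2.png

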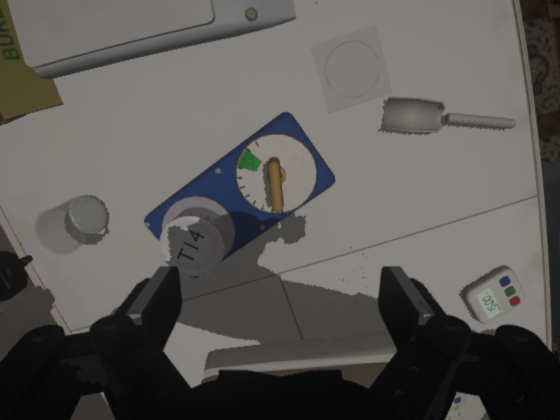

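The view is sharp. The wing runs from (274,158) to (279,212), the dial centre is near (276,174), and the tin is at (195,245). I'll refine the axis from the dial disc and from the wing in both views.

```bash
python3 - <<'E'
from h import *
d=np.load("w2.npy",allow_pickle=True).item();c,s=d["c"],d["s"]
T=np.eye(4);T[:3,:3]=cv2.Rodrigues(np.array(s["orientation"]))[0];T[:3,3]=s["tcp_pos"];T=T@c["T_tool_cam"]
print("cam",T[:3,3])
t=np.load("top.npy",allow_pickle=True).item()
for n,c,T,ctr,R in(("wrist",c,T,(276,174),55),("top",t,None,(396,220),19)):
    im=cv2.GaussianBlur(c["image"],(3,3),0);h=cv2.cvtColor(im,cv2.COLOR_BGR2HSV)
    m=255-cv2.inRange(h,(100,90,0),(130,255,255)); disc=np.zeros_like(m);cv2.circle(disc,ctr,R,255,-1)
    cnt=None
    # boundary dial/blue along rays from centre
    P=[]
    for a in np.linspace(0,2*np.pi,180,endpoint=False):
        for rr in np.arange(R*.5,R,.5):
            x,y=ctr[0]+rr*np.cos(a),ctr[1]+rr*np.sin(a)
            if m[int(round(y)),int(round(x))]==0: P.append((x,y));break
    q=ray(c,np.array(P),.043,T)[:,:2]
    for _ in range(4):
        A=np.c_[2*q,np.ones(len(q))];x=np.linalg.lstsq(A,(q**2).sum(1),rcond=None)[0];rad=np.sqrt(x[2]+x[0]**2+x[1]**2)
        e=abs(np.hypot(*(q-x[:2]).T)-rad);q=q[e<max(.0015,2*np.median(e))]
    print(n,"dial",x[:2],"rad",rad,len(q))
    b=cv2.inRange(h,(10,110,60),(24,255,255))&disc
    k,l,st,ce=cv2.connectedComponentsWithStats(b);i=1+st[1:,4].argmax()
    p=cv2.findNonZero((l==i).astype(np.uint8))[:,0,:].astype(np.float32)
    r=cv2.minAreaRect(p);bx=cv2.boxPoints(r);print("brass",r)
    o=np.argsort([np.hypot(*(bx[j]-bx[(j+1)%4])) for j in range(4)])[:2]
    ends=ray(c,[(bx[j]+bx[(j+1)%4])/2 for j in o],.101,T);dd=ends[1]-ends[0]
    print("ends",ends[:,:2],np.linalg.norm(dd),"mid",ends.mean(0)[:2],"dir",np.degrees(np.arctan2(dd[1],dd[0]))%180)
E
```

```text
cam [ 0.46337972 -0.43020792  0.38926023]
wrist dial [ 0.48843666 -0.36420835] rad 0.04312585877718082 162
brass ((276.0, 184.5), (51.0, 16.0), 90.0)
ends [[ 0.48020061 -0.38758513]
 [ 0.49406514 -0.34488643]] 0.044893250846338134 mid [ 0.48713288 -0.36623578] dir 72.01107221760321
top dial [ 0.4893275  -0.36288354] rad 0.04559855734191962 101
brass ((399.5, 219.5), (13.0, 3.0), 0.0)
ends [[ 0.48833462 -0.33923707]
 [ 0.48744893 -0.37683182]] 0.037605186163265095 mid [ 0.48789177 -0.35803444] dir 88.6504304323997
```

Both views agree on the axis: dial centre (0.4885,-0.364), wing middle (0.487,-0.366) and wing length 45–47 mm. The wing direction is 75.5°, so v≈0.09. Now descend and grip.

```bash
python3 -m jog '[[60,0.06,-0.19,-1.5,0,0,0.55],[60,0.06,-0.19,-3.3,0,0,0.55],[60,0.06,-0.19,-5.2,0,0,0.55],[60,0.06,-0.19,-6.8,0,0,0.55],[60,0.06,-0.19,-7.2,0,0,0.55]]' 80; python3 -m jog '[[60,0,0,0,0,0,0],[0,0,0,0,0,0,0],[0,0,0,0,0,0,0],[0,0,0,0,0,0,0],[0,0,0,0,0,0,0]]' 80
```

```text
time_s: 3.95
tcp_pos: [0.4865, -0.3629, 0.0636]
orientation: [1.924, -2.482, -0.008]
contact_force: [-0.3, 0.6, 0.3]
grip_width: 0.0598
grasp_force: 0.0
time_s: 4.58
tcp_pos: [0.4891, -0.3648, 0.0677]
orientation: [-1.925, 2.482, -0.003]
contact_force: [-0.9, 1.0, 6.7]
grip_width: 0.0091
grasp_force: 78.0
```

```bash
python3 -m jog '[[0,0,0,0,0,0,-1],[0,0,0,0,0,0,-2.2],[0,0,0,0,0,0,-3.5],[0,0,0,0,0,0,-4.8],[0,0,0,0,0,0,-6]]'; python3 -m jog '[[0,0,0,0,0,0,-1.3],[0,0,0,0,0,0,-2.6],[0,0,0,0,0,0,-4],[0,0,0,0,0,0,-4],[0,0,0,0,0,0,-4]]'; python3 -c "
from plant import r
print(r.state()['wrist_torque'],r.state()['joint_positions'])"
```

```text
time_s: 5.2
tcp_pos: [0.4888, -0.3646, 0.0677]
orientation: [-1.058, 2.957, -0.002]
contact_force: [-2.0, 2.1, 6.4]
grip_width: 0.0089
grasp_force: 78.4
time_s: 5.82
tcp_pos: [0.4887, -0.3644, 0.0677]
orientation: [-0.426, 3.112, -0.001]
contact_force: [-2.2, 2.6, 6.9]
grip_width: 0.0091
grasp_force: 78.4
[ 0.48742737  0.56254811 -0.11777453] [-6.40798710e-01  4.39686443e-01 -2.55280845e-01  8.74901595e-01
  1.75627499e-04 -9.12927001e-01]
```

The force stays small and the grip is steady. Release, lift clear and look at how far the key has turned.

```bash
python3 -m jog '[[60,0,0,0,0,0,0],[60,0,0,0,0,0,0],[60,0,0,0,0,0,0],[60,0,0,0,0,0,0],[60,0,0,0,0,0,0]]'; python3 -m jog '[[60,0,0,1.8,0,0,0],[60,0,0,3.6,0,0,0],[60,0,0,5.4,0,0,0],[60,0,0,7.2,0,0,0],[60,0,0,7.2,0,0,0]]';python3 -m jog '[[60,0,0,0,0,0,0],[60,0,0,0,0,0,0]]'; python3 - <<'E'
from plant import r
import cv2,numpy as np
from meas import meas
s=r.state();c=r.read_camera("wrist")
cv2.imwrite("pics/w3.png",c["image"]);np.save("w3",dict(c=c,s=s),allow_pickle=True)
R=cv2.Rodrigues(np.array(s["orientation"]))[0];print("y yaw",np.degrees(np.arctan2(R[1,1],R[0,1])))
meas(dict(c=c,s=s))
E
```

```text
time_s: 6.45
tcp_pos: [0.4884, -0.3644, 0.0662]
orientation: [0.426, -3.112, -0.0]
contact_force: [0.6, -0.1, 0.4]
grip_width: 0.0599
grasp_force: 0.0
time_s: 7.08
tcp_pos: [0.4904, -0.3658, 0.2508]
orientation: [-0.426, 3.107, -0.008]
contact_force: [-0.6, -0.5, 0.2]
grip_width: 0.0601
grasp_force: 0.0
time_s: 7.32
tcp_pos: [0.4877, -0.3638, 0.2447]
orientation: [0.426, -3.111, -0.003]
contact_force: [-0.1, -0.2, 0.2]
grip_width: 0.06
grasp_force: 0.0
y yaw 105.60227810569545
case 538.0849609375 -348.08587646484375 (183.0691375732422, 85.59491729736328) 18.59522247314453
wing n 537 mean [ 0.48588883 -0.36502572  0.101     ] len 0.04611371857428592 dir 17.254416155021783 px [270. 165.] [286. 217.]
green [ 0.51021921 -0.38532868  0.043     ] [252.96363636 194.07727273]Traceback (most recent call last):
  File "<stdin>", line 7, in <module>
  File "meas.py", line 17, in meas
    q,p=comp((0,140,50),(6,255,255),.045,.1);print("red",len(q),q.mean(0) if len(q) else 0)
        ~~~~^^^^^^^^^^^^^^^^^^^^^^^^^^^^^^^^
  File "meas.py", line 7, in comp
    m=cv2.inRange(h,lo,hi);p=cv2.findNonZero(m)[:,0,:].astype(float)
                             ~~~~~~~~~~~~~~~~~~^^^^^^^
TypeError: 'NoneType' object is not subscriptable
```

View pics/w3.png

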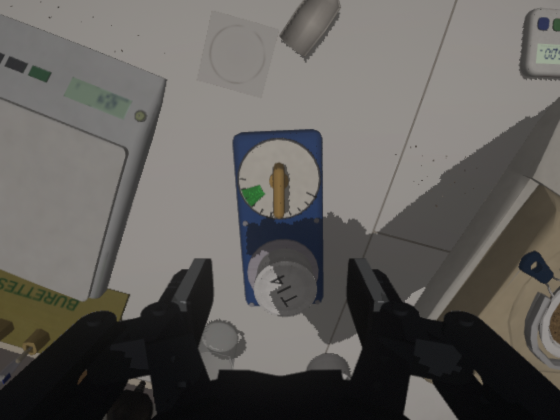

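The wing at (278,190) now points along the case: direction 17°, so v≈1.12. The tin is undisturbed at (283,280). The green sector measures at -44°, so another turn of about 60° (10 units) is needed. Second part turn next.

```bash
python3 -m jog '[[60,0,0,-1.5,0,0,0],[60,0,0,-3.3,0,0,0],[60,0,0,-5.2,0,0,0],[60,0,0,-6.8,0,0,0],[60,0,0,-7.2,0,0,0]]' 80; python3 -m jog '[[60,0,0,0,0,0,0],[0,0,0,0,0,0,0],[0,0,0,0,0,0,0],[0,0,0,0,0,0,0],[0,0,0,0,0,0,0]]' 80; python3 -m jog '[[0,0,0,0,0,0,-1],[0,0,0,0,0,0,-2.2],[0,0,0,0,0,0,-3.5],[0,0,0,0,0,0,-4.8],[0,0,0,0,0,0,-6]]'; python3 -m jog '[[0,0,0,0,0,0,-1.3],[0,0,0,0,0,0,-2.6],[0,0,0,0,0,0,-4],[0,0,0,0,0,0,-4],[0,0,0,0,0,0,-4]]'
```

```text
time_s: 8.0
tcp_pos: [0.4859, -0.3624, 0.0626]
orientation: [0.426, -3.108, -0.008]
contact_force: [-0.7, 0.3, 1.1]
grip_width: 0.0599
grasp_force: 0.0
time_s: 8.62
tcp_pos: [0.4891, -0.3643, 0.0677]
orientation: [-0.427, 3.111, -0.001]
contact_force: [-1.2, 2.6, 6.1]
grip_width: 0.009
grasp_force: 78.5
time_s: 9.25
tcp_pos: [0.489, -0.3642, 0.0677]
orientation: [0.561, 3.09, 0.0]
contact_force: [-0.5, 2.6, 6.0]
grip_width: 0.0091
grasp_force: 78.5
time_s: 9.88
tcp_pos: [0.4891, -0.3641, 0.0677]
orientation: [1.186, 2.907, 0.001]
contact_force: [-0.2, 2.0, 5.9]
grip_width: 0.0088
grasp_force: 78.5
```

```bash
python3 -m jog '[[60,0,0,0,0,0,0],[60,0,0,0,0,0,0],[60,0,0,0,0,0,0],[60,0,0,0,0,0,0],[60,0,0,0,0,0,0]]' >/dev/null; python3 -m jog '[[60,0,0,1.8,0,0,0],[60,0,0,3.6,0,0,0],[60,0,0,5.4,0,0,0],[60,0,0,7.2,0,0,0],[60,0,0,7.2,0,0,0]]' >/dev/null;python3 -m jog '[[60,0,0,0,0,0,0],[60,0,0,0,0,0,0],[60,0,0,0,0,0,0]]'; sed -i '/"red"/d' meas.py; python3 - <<'E'
from plant import r
import cv2,numpy as np
from meas import meas
s=r.state();c=r.read_camera("wrist")
cv2.imwrite("pics/w4.png",c["image"])
meas(dict(c=c,s=s))
E
```

```text
time_s: 11.5
tcp_pos: [0.4879, -0.3639, 0.245]
orientation: [-1.186, -2.907, -0.001]
contact_force: [-0.2, -0.5, 0.1]
grip_width: 0.0604
grasp_force: 0.0
case 536.1431884765625 -346.6514587402344 (182.57757568359375, 85.13842010498047) 17.66355323791504
wing n 345 mean [ 0.48247603 -0.3582927   0.101     ] len 0.045255098326532184 dir -42.7375280904261 px [272. 166.] [288. 217.]
green [ 0.51258656 -0.38985331  0.043     ] [278.76190476 212.47619048]
```

View pics/w4.png

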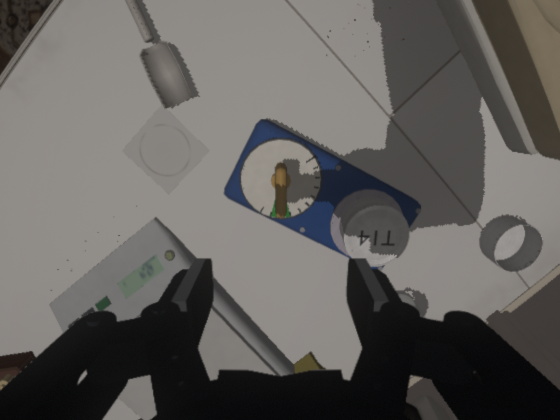

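The wing and pointer, at (282,200), now run through the green sector at (280,213). Wing direction is -43 to -44.5°, so v≈2.17, and the tin is centred at (370,228). The gripper is clear, so I'm handing in.

```bash
python3 -c "
from plant import r
print(r.finish_job())"
```

```text
the job is handed in; nothing more can be done
None
```

I wound the tin's turner in two part turns of about 60° each, letting go of the key between them; its pointer measured about 2.17 rad, inside the green sector, and the key was released before I handed in at about 11.5 s (no verdict came back).

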